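# Make up the transmit and receive kits

## Robot

A 6-joint arm with a two-finger parallel gripper is mounted at the origin on the work surface. World frame = base frame: x ahead of the robot, y to its left, z up, the work surface at z = 0. Lengths are in m, angles in degrees, forces in N, time in s.
With the tool pointing down it reaches from about 0.275 to 0.775 m from the base axis. Payload 14.6 kg.
Tool frame: the origin (TCP) lies on the centre line of the jaws, within the pads' length; the fingertips stand tcp_to_tips ahead of it and the grasp point (between the pads) lies 6 mm ahead of it (tcp_to_tips is the distance from the TCP to the fingertips, in m); z points along the fingers, y is the line along which they close (so a half turn about z gives the same grasp; the last joint's range is limited). The gripper opens to 85 mm and grips with 20 to 120 N. Pads are 22 mm wide; open, the fingers measure 114 mm over their backs; the gripper's body (76 mm by 85 mm) begins 54 mm behind the grasp point. The pads swing forward as they close: fully open they stand 13 mm farther back than shut.
Start: joints at [-82.007, 15.075, -2.767, 72.158, 0, 81.102], TCP at [0.153, -0.502, 0.256] pointing down, gripper open.
Joint ranges: [-151.79, 151.79], [-50.71, 97.33], [-67.44, 78.34], [-121.81, 120.89], [-77.56, 73.72], [-180, 180]. Speed limits (degrees/s): [108.29, 108.29, 147.25, 159.86, 180, 180].

## Interface

Orientations are given as [roll, pitch, yaw] about the fixed x, y, z axes, in that order (R = Rz(yaw) Ry(pitch) Rx(roll)).
In Python, from rig import observe, capture, calibration, finish_job, boxes_of, trace, mark_of, tcp_to_tips gives the robot as it stands. The module is installed in compiled form; this text tells all that it offers.
- The arm moves only by the tool apply_moves, never from a script. Its argument "commands" is a list of rows, each a list of 5 numbers: the shift along the tool's x, y, z in cm, then the turn about the tool's z in degrees, then the closure, from 0 (fully open) to 1 (shut). A call has 1 to 10 rows; each row shifts and turns the commanded pose from where the row before left it, along the tool's axes as they then stand; what a row does not reach is not made up. A row lasts 1/8 s, in which the tool goes at most 62.5 mm and 10.7 degrees, less where a joint would pass 70% of its speed; a pose out of reach is approached as far as the arm can. A call with a gripper value outside its range is refused whole. The fingers move at their own pace and stop on an object; "squeeze" is the grip in N (left out, the last holds). Time passes only in rows, so rows that do not move let the fingers close. It gives the time, the measured TCP pose, the force, the opening and the grip force at its end, in the units of the state.
- observe(): the state, without advancing time (a new reading comes with each control period).
- capture(name): name is "scene" or "top" or "wrist"; returns (picture, depth): 400x640x3 uint8, red, green, blue; 400x640 float32, m along the optical axis (not along the pixel's ray), 0 where there is no reading.
- calibration(name): a dict with "vfov" (degrees; the focal length in pixels is half the picture's height over the tangent of half this angle, whatever the lens; pixels are square), "cx", "cy" (the principal point, pixels), "rvec" (rotation vector, rad) and "tvec" (3), from world to camera coordinates, as OpenCV has them. Camera axes: x right, y down, z forward; pixel columns grow to the right and rows downward; lengths in m; the calibration is good to about 2 mm. The wrist camera is an equidistant fisheye: a pixel r from the principal point sees the ray r / f radians off the axis. A picture is of the moment at which its call begins: read the wrist's pose just before it. calibration takes no time and is no camera call; for the wrist camera it gives the pose at the moment of the call.
- finish_job(): hands the job in; it is judged then, once.
Trained networks look in the newest picture that a camera, given by its name, has taken for a name from the list of things; names that differ only in an ending like _2 or _b are one class to them, and where a whole thing is asked for, a point or a joint stands for the part that bears it (a point fixed in the world has none). Each returns a list of dicts, best first, with "conf" (0 to 1); they miss things now and then, are a little off and sometimes report something else, mostly with a low value. They report only what shows in the picture. A call takes as long as a camera call. They do not tell look-alikes from the thing itself.
- boxes_of(camera, thing): "xy" ([column, row] in pixels, amid what is visible of it).
- trace(camera, thing): "region" (400x640 bool, what is visible of it) and "xy" ([column, row] in pixels, amid what is visible of it).
- mark_of(camera, thing): "xy" ([column, row] in pixels: a listed point, or the origin of a listed thing).
The state is a dict: "time": time; "joint_pos": joint angles; "dq": joint speeds; "tau": joint torques, N m; "eef_pos": TCP position; "tcp_rot": TCP orientation; "contact_force": force on the tool from outside, world axes, zero at the start; "ft_torque": the same for the moment, N m; "opening": finger opening in m; "finger_force": force on a finger pad.
Only numpy, scipy, OpenCV 4.12 (cv2) and the standard library are available. Lean on these libraries where they do the work, as an engineer would, in place of code of your own. Each camera call takes 0.05 s, during which the arm holds its last target. There are 200 camera calls.

## Task

Make up the two field kits: the one-antenna transmitter and the grey block battery go in the nearly square tub, the two-antenna receiver and the twin-cell pack in the oblong tub; in each tub the radio goes in the wide compartment and the battery in the slim one. Set each thing down right side up and flat on the tub's floor, not leaning on a wall or rib, without dropping it, and let go of it. Leave the filter box and the key fob where they lie.

Things in the scene. Friction and masses are not known exactly. Their poses are not given: they have to be found in the camera images.
- square_tub: Green tub, nearly square: 206 (x) by 220 mm (y), inside 200 by 214 mm, 28 mm high, walls and floor 3 mm, fixed. A rib along x at y = -10 mm (4 mm thick, 8 mm above the tub floor) parts it into a wide compartment (inside y = -8 to +107 mm) and a slim one (y = -107 to -12 mm), each the full inside length in x. Origin: centre of the underside, z up; inner floor at z = 3 mm.
- oblong_tub: Green tub, oblong: 144 (x) by 220 mm (y), inside 138 by 214 mm, 28 mm high, walls and floor 3 mm, fixed. A rib along x at y = -10 mm (4 mm thick, 8 mm above the tub floor) parts it into a wide compartment (inside y = -8 to +107 mm) and a slim one (y = -107 to -12 mm), each the full inside length in x. Origin: centre of the underside, z up; inner floor at z = 3 mm.
- transmitter: Radio transmitter: black box 62 mm (x) by 40 mm (y) by 26 mm high with ONE short antenna, about 10 mm thick, lying straight out of the middle of its +x end to x = +81 mm (112 mm long overall), 14 mm above its underside. Origin: centre of the box's underside, z up. About 120 g. Lies flat on the board at the start.
- receiver: Radio receiver: the same black box, 62 mm (x) by 40 mm (y) by 26 mm high, with TWO such antennas side by side (y = -13 and +13 mm) out of its +x end to x = +81 mm. Origin: centre of the box's underside, z up. About 120 g. Lies flat on the board at the start.
- block_battery: Block battery: plain grey block 54 mm (x) by 34 mm (y) by 26 mm high with two small steel studs out of its +x end to x = +32 mm. Origin: centre of the block's underside, z up. About 110 g. Lies flat on the board at the start.
- twin_pack: Twin-cell pack: black holder 76 mm (x) by 46 mm (y) by 20 mm high, with two bare metal cells lying side by side along x, rising to 25 mm. Origin: centre of the holder's underside, z up; grip it by the holder's sides. About 160 g. Lies flat on the board at the start.
- filter_box: Filter box: bare aluminium box 58 mm (x) by 42 mm (y) by 26 mm high with a stubby brass socket at each end (80 mm overall), no antenna. Belongs to neither kit. Origin: centre of the underside, z up. Lies flat on the board at the start.
- key_fob: Key fob: small flat black remote, 62 mm (x, -32 to +30) by 40 mm (y) by 13 mm high, with a thin key ring at its +x end to x = +50 mm. Belongs to neither kit. Origin: on the underside, in the middle of y, z up. Lies flat on the board at the start.
Mind the look-alikes: they are no part of the job. What is shaped like the twin_pack but green or red is not meant. What is shaped like the transmitter but purple is not meant.

How it is judged (in metres and radians):
At the end, for the whole second after the job is handed in: Each of the four things has its origin inside its own compartment, underside at most 7 mm above the tub's underside (floor at 3 mm), tilt under 0.1 rad, free of the fingers, slower than 20 mm/s; filter box and key fob within 30 mm of their start (x of transmitter in the frame of square_tub between -0.1 and 0.1 m and y of transmitter in the frame of square_tub between -0.008 and 0.107 m and z of each of transmitter, block_battery in the frame of square_tub below 0.007 m and angle between each of transmitter, block_battery, receiver, twin_pack's own z axis and vertical below 0.1 rad and contact force between the fingers and transmitter below 0.1 N and linear speed of each of transmitter, block_battery, receiver, twin_pack below 0.02 m/s and x of block_battery in the frame of square_tub between -0.1 and 0.1 m and y of block_battery in the frame of square_tub between -0.107 and -0.012 m and contact force between the fingers and block_battery below 0.1 N and x of receiver in the frame of oblong_tub between -0.069 and 0.069 m and y of receiver in the frame of oblong_tub between -0.008 and 0.107 m and z of each of receiver, twin_pack in the frame of oblong_tub below 0.007 m and contact force between the fingers and receiver below 0.1 N and x of twin_pack in the frame of oblong_tub between -0.069 and 0.069 m and y of twin_pack in the frame of oblong_tub between -0.107 and -0.012 m and contact force between the fingers and twin_pack below 0.1 N and distance of each of filter_box, key_fob from where it was at the start of the episode below 0.03 m); the robot touches nothing.
It fails at once if the filter box or the key fob is moved more than 30 mm (distance of any of filter_box, key_fob from where it was at the start of the episode above 0.03 m).
It fails at once if a radio or battery is dropped (falls free of the fingers faster than 0.8 m/s, from about 35 mm) ((linear speed of transmitter above 0.8 m/s and contact force between the fingers and transmitter below 0.05 N) or (linear speed of receiver above 0.8 m/s and contact force between the fingers and receiver below 0.05 N) or (linear speed of block_battery above 0.8 m/s and contact force between the fingers and block_battery below 0.05 N) or (linear speed of twin_pack above 0.8 m/s and contact force between the fingers and twin_pack below 0.05 N)).
It also fails if it takes over 136 s, if anything falls off the work surface, if the arm or the gripper's body presses on something with over 40 N, if the wrist force passes 120 N, or if a joint passes its speed limit or range.

## Working session

There is one attempt and no reset: what is moved stays moved. The work goes in short steps, Python scripts to look and compute and a tool call to move; the robot and the scene stay as the last step left them, time stands still between calls to the robot, and variables do not carry over. Pictures are saved under pics/ and viewed, at most 14 in all, crops included, and the job is handed in when it is done.

Besides the shell and the picture viewer there is one more tool, called after "Emit:" as name(argument=value, ...) on one line, values as JSON. apply_moves: Moves the arm, as the interface text tells. Its arguments: {"type":"object","properties":{"commands":{"type":"array","items":{"type":"array","items":{"type":"number"}}},"squeeze":{"type":"number"}},"required":["commands"]}

```bash
mkdir -p pics
cat > h.py <<'E'
import numpy as np, cv2
from rig import *
def cam(n):
    c=calibration(n); f=200/np.tan(np.radians(c["vfov"])/2); R,_=cv2.Rodrigues(np.array(c["rvec"],float)); return f,c["cx"],c["cy"],R,np.array(c["tvec"],float).ravel()
def cloud(n,depth,C=None):
    f,cx,cy,R,t=C or cam(n); v,u=np.mgrid[0:400,0:640]
    if n=="wrist":
        dx,dy=u-cx,v-cy; r=np.hypot(dx,dy)+1e-9; th=r/f; k=np.tan(th)/r; x,y=dx*k,dy*k
    else: x,y=(u-cx)/f,(v-cy)/f
    P=np.stack([x*depth,y*depth,depth],-1); return (P-t)@R
E
python3 - <<'E'
from h import *
print(observe()); print(tcp_to_tips if not callable(tcp_to_tips) else tcp_to_tips())
for n in("scene","top"):
    p,d=capture(n); cv2.imwrite(f"pics/{n}.png",p[...,::-1]); np.savez(f"{n}.npz",p=p,d=d,P=cloud(n,d)); print(n,calibration(n))
    for th in "square_tub oblong_tub transmitter receiver block_battery twin_pack filter_box key_fob".split():
        P=cloud(n,d)
        for b in mark_of(n,th)[:4]:
            x,y=map(int,np.round(b["xy"])); print(th,(x,y),round(b["conf"],2),P[np.clip(y,0,399),np.clip(x,0,639)].round(3))
E
```

```text
{'time': 0.0, 'joint_pos': array([-8.20078193e+01,  1.50984036e+01, -2.80419424e+00,  7.21574533e+01,
        1.86312996e-04,  8.11033403e+01]), 'dq': array([-0.05805694, -0.00374784, -0.16527281, -0.09183969, -0.00054711,
       -0.05173942]), 'tau': array([ 2.19404959e-03, -6.37604570e+01,  3.84566224e+01,  1.36089409e-02,
       -8.93408696e-05, -2.88486589e-06]), 'eef_pos': array([ 0.15249408, -0.50210797,  0.25582621]), 'tcp_rot': array([-1.79940700e+02, -9.47114049e-03,  1.68888353e+01]), 'contact_force': array([-0.70133126, -0.44727196, -0.26647791]), 'ft_torque': array([0.01463461, 0.02055108, 0.0319055 ]), 'finger_force': 0.0, 'opening': 0.08528984900175766}
0.025
scene {'vfov': 48.91913315433072, 'cx': 317.3765782149403, 'cy': 204.44603466622272, 'rvec': array([ 0.77049569,  2.8163979 , -0.71769086]), 'tvec': array([ 0.45838521, -0.21287982,  1.2037075 ])}
square_tub (395, 322) 0.7 [0.523 0.31  0.004]
oblong_tub (260, 128) 0.89 [ 0.535 -0.3    0.011]
oblong_tub (305, 263) 0.24 [0.626 0.102 0.024]
transmitter (286, 233) 0.98 [0.627 0.016 0.027]
transmitter (357, 114) 0.89 [ 
[... 474 characters left out ...]
64943961912, 'rvec': array([ 2.24628412, -2.18278594,  0.06440062]), 'tvec': array([-0.02162847,  0.51417082,  0.90797026])}
square_tub (189, 191) 0.72 [0.523 0.311 0.004]
oblong_tub (442, 194) 0.95 [ 0.534 -0.314  0.002]
transmitter (316, 153) 0.79 [0.624 0.003 0.024]
transmitter (403, 298) 0.69 [0.482 0.014 0.926]
receiver (277, 150) 0.87 [0.628 0.098 0.026]
block_battery (279, 217) 0.93 [0.466 0.088 0.026]
twin_pack (336, 106) 0.82 [ 0.741 -0.042  0.023]
twin_pack (362, 157) 0.74 [ 0.618 -0.11   0.018]
twin_pack (390, 111) 0.68 [ 0.733 -0.175  0.024]
filter_box (313, 221) 0.96 [0.459 0.006 0.025]
filter_box (278, 152) 0.38 [0.623 0.095 0.023]
key_fob (353, 225) 0.75 [ 0.452 -0.092  0.013]
```

Run:
```python
from h import *
p=cv2.imread("pics/top.png"); cv2.imwrite("pics/top2.png",cv2.resize(p[60:330,120:520],(800,540),interpolation=cv2.INTER_CUBIC))
```

```text
(no output)
```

View pics/top2.png

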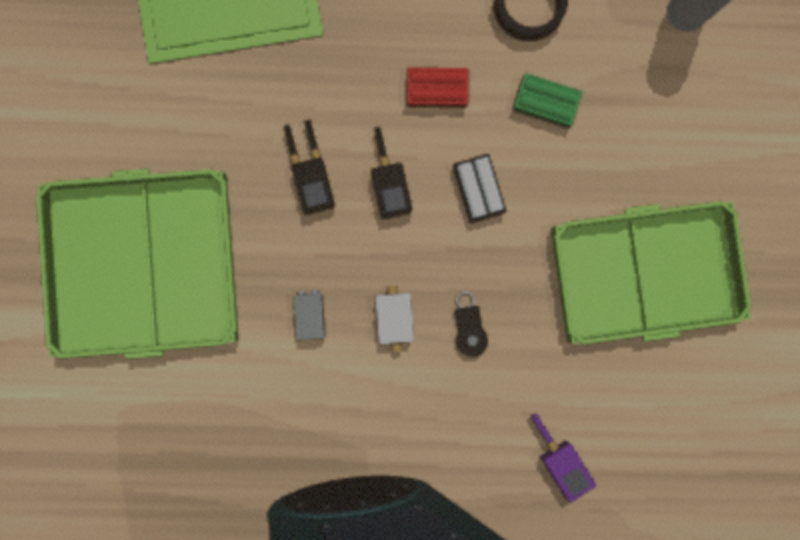

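View pics/scene.png

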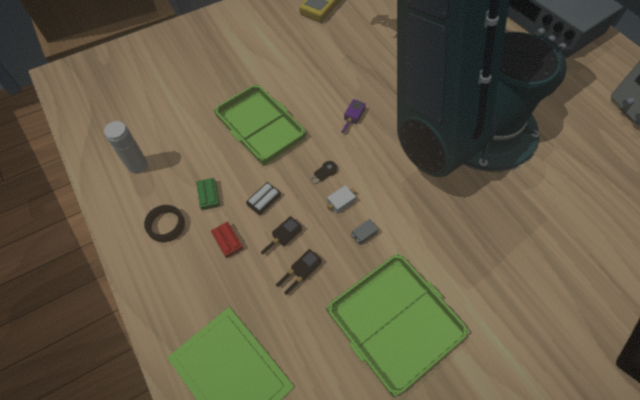

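Top crop: the true receiver is at (313,185) (two antennas), the transmitter at (391,190) (one) and the twin pack at (480,187). The block battery is at (309,316), the filter box at (394,319) and the fob at (469,330). The look-alikes are purple at (567,470), red at (437,87) and green at (547,100). Relative to each tub's centre, the square tub's rib sits toward −y, so its wide half is at +y. The oblong tub's rib sits toward +y, so its wide half is at −y.

```bash
cat > meas.py <<'E'
from h import *
names="transmitter receiver block_battery twin_pack filter_box key_fob".split()
for n in("top","scene"):
    z=np.load(n+".npz"); P,p=z["P"],z["p"]
    zf=P[...,2]; ok=(z["d"]>0)
    tab=ok&(abs(zf)<.008)&(P[...,0]>.35)&(P[...,0]<.75)&(abs(P[...,1])<.17); print(n,"table z",np.median(zf[tab]),zf[tab].std())
    g=(p[...,1].astype(int)>p[...,0]+25)&(p[...,1].astype(int)>p[...,2]+25)&ok
    m=ok&(zf>(.013))&(zf<.035)&(P[...,0]>.38)&(P[...,0]<.8)&(abs(P[...,1])<.2)&~g
    k,l,s,c=cv2.connectedComponentsWithStats(m.astype(np.uint8),connectivity=4)
    for i in range(1,k):
        if s[i,4]<60: continue
        q=P[l==i]; q=q[q[:,2]>np.percentile(q[:,2],50)-.006]
        (cx,cy),(w,h),a=cv2.minAreaRect((q[:,:2]*1000).astype(np.float32))
        print(c[i].round(),len(q),"ctr",round(cx),round(cy),"wh",round(w),round(h),"ang",round(a,1),"z",np.median(q[:,2]).round(4),"mean",(q[:,:2].mean(0)*1000).round())
    gg=g&(zf>.02)&(zf<.035)   # tub rims
    for nm,sel in(("sq",(P[...,1]>.15)&(P[...,0]<.68)),("ob",P[...,1]<-.15)):
        q=P[gg&sel&(P[...,0]<.7)]
        mm=cv2.morphologyEx((g&sel&(P[...,0]<.68)).astype(np.uint8),cv2.MORPH_OPEN,np.ones((3,3)))
        print(nm,len(q),cv2.minAreaRect((q[:,:2]*1000).astype(np.float32)), "z",np.median(q[:,2]))
        a=P[g&sel&(P[...,0]<.68)]; r=a[(a[:,2]>.008)&(a[:,2]<.014)]; print("  rib pts",len(r), r.mean(0) if len(r) else 0)
        fl=a[a[:,2]<.006]; print("  floor rect",cv2.minAreaRect((fl[:,:2]*1000).astype(np.float32)))
E
python3 meas.py
```

```text
top table z -0.0008797608578772625 0.0016994220654251815
[338. 103.] 570 ctr 750 -47 wh 46 74 ang 1.6 z 0.0217 mean [749. -47.]
[274. 147.] 461 ctr 646 108 wh 112 40 ang 16.6 z 0.0247 mean [626. 102.]
[314. 152.] 428 ctr 642 11 wh 109 40 ang 14.1 z 0.0252 mean [620.   5.]
[359. 154.] 576 ctr 626 -103 wh 76 46 ang 18.4 z 0.0217 mean [ 626. -103.]
[317. 219.] 429 ctr 465 -3 wh 76 42 ang 5.8 z 0.025 mean [464.  -3.]
[274. 218.] 318 ctr 466 100 wh 58 34 ang 3.5 z 0.025 mean [463. 100.]
sq 762 ((521.6143798828125, 306.62750244140625), (222.65480041503906, 223.89549255371094), 6.601912498474121) z 0.027159679523497914
  rib pts 143 [0.51763624 0.29882391 0.01016918]
  floor rect ((520.9263916015625, 310.75543212890625), (199.7643280029297, 210.2173614501953), 6.306783199310303)
ob 621 ((528.7823486328125, -314.3165588378906), (160.93980407714844, 223.84674072265625), 9.966748237609863) z 0.027538883348458394
  rib pts 91 [ 0.51406786 -0.30955344  0.01050916]
  floor rect ((528.9708862304688, -318.05511474609375), (137.9188690185547, 208.2969970703125), 9.537375450134277)
scene table z -0.0
[... 356 characters left out ...]
 wh 46 77 ang 1.3 z 0.0221 mean [752. -44.]
[302. 268.] 523 ctr 647 109 wh 112 40 ang 16.7 z 0.0251 mean [628. 105.]
sq 983 ((522.2261962890625, 308.44915771484375), (224.19284057617188, 222.8133087158203), 6.228470325469971) z 0.027712550277900035
  rib pts 162 [0.52071095 0.3013735  0.01059441]
  floor rect ((518.789306640625, 310.0819091796875), (197.43653869628906, 210.1015625), 6.2685933113098145)
ob 335 ((528.9732666015625, -309.888671875), (160.0727996826172, 218.44898986816406), 10.058104515075684) z 0.027503706884109542
  rib pts 41 [ 0.53116485 -0.30575968  0.01037007]
  floor rect ((525.6217041015625, -319.5096435546875), (130.85208129882812, 194.3952178955078), 9.572463989257812)
```

```bash
cat > plan.py <<'E'
import sys; from h import *
# args: x y z yaw (mm, deg) -> tool-axis shift in cm and turn (applied first)
x,y,z,yaw=map(float,sys.argv[1:5]); o=observe(); p=o["eef_pos"]*1000; yw=o["tcp_rot"][2]
turn=-((yaw-yw+180)%360-180); d=np.array([x,y,z])-p; a=np.radians(yaw); c,s=np.cos(a),np.sin(a)
print("t",round(o["time"],2),"pose",p.round(1),o["tcp_rot"].round(2),"turn",round(turn,1),"cm",np.round([(d[0]*c+d[1]*s)/10,(d[0]*s-d[1]*c)/10,-d[2]/10],2))
E
python3 - <<'E'
import cv2
p=cv2.imread("pics/top.png"); cv2.imwrite("pics/crop.png",cv2.resize(p[110:250,255:385],(557,600),interpolation=cv2.INTER_CUBIC))
import numpy as np
R=lambda a:np.array([[np.cos(a),-np.sin(a)],[np.sin(a),np.cos(a)]])
for n,c,a,l in(("tx",(521.5,309),6.4,(-25,49.5)),("bb",(521.5,309),6.4,(0,-59.5)),("rx",(528.5,-316),9.8,(-25,-49.5)),("tw",(528.5,-316),9.8,(0,59.5))): print(n,(np.array(c)+R(np.radians(a))@l).round(1))
E
```

```text
tx [491.1 355.4]
bb [528.1 249.9]
rx [ 512.3 -369. ]
tw [ 518.4 -257.4]
```

View pics/crop.png

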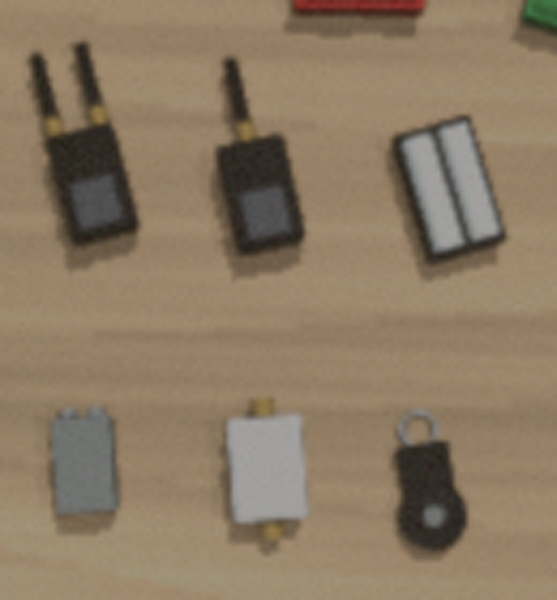

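Emit:
apply_moves(commands=[[0,0,0,-10.4,0],[0,0,0,-10.4,0],[0,0,0,-10.4,0],[0,0,0,-10.4,0],[0,0,0,-10.4,0],[0,0,0,-10.4,0],[0,0,0,-10.4,0],[0,0,0,-10.4,0],[0,0,0,-10.4,0],[0,0,0,-10.4,0]], squeeze=40)

```text
time: 2.15
eef_pos: [0.1525, -0.5023, 0.2563]
tcp_rot: [180.0, 0.0, 121.2]
contact_force: [-0.9, -0.2, -0.8]
opening: 0.0853
finger_force: 0.0
```

Emit:
apply_moves(commands=[[0,0,0,-10.4,0],[0,0,0,-10.4,0],[0,0,0,-10.4,0],[0,0,0,-10.4,0],[0,0,0,-10.4,0],[0,0,0,-10.4,0],[0,0,0,-10.4,0],[0,0,0,0,0]])

```text
time: 3.15
eef_pos: [0.1525, -0.5024, 0.2563]
tcp_rot: [-180.0, 0.0, -166.4]
contact_force: [0.1, -0.6, 0.4]
opening: 0.0854
finger_force: 0.0
```

```bash
python3 plan.py 618.7 6 130 193.9
```

```text
t 3.15 pose [ 152.5 -502.4  256.3] [-180.      0.   -166.37] turn -0.3 cm [-57.46  38.15  12.63]
```

The crop shows the one-antenna transmitter at (258,190), the two-antenna receiver at (90,180) and the black twin pack with bare cells at (449,187). The choice stands, so I'm moving.

Emit:
apply_moves(commands=[[-4.1,2.72,0,0,0],[-4.1,2.72,0,0,0],[-4.1,2.72,0,0,0],[-4.1,2.72,0,0,0],[-4.1,2.72,0,0,0],[-4.1,2.72,0,0,0],[-4.1,2.72,0,0,0],[-4.1,2.72,0,0,0],[-4.1,2.72,0,0,0],[-4.1,2.72,0,0,0]])

```text
time: 4.4
eef_pos: [0.4875, -0.1396, 0.2564]
tcp_rot: [-180.0, 0.0, -166.6]
contact_force: [0.6, 0.2, 0.8]
opening: 0.0853
finger_force: 0.0
```

Emit:
apply_moves(commands=[[-4.1,2.72,0,0,0],[-4.1,2.72,0,0,0],[-4.1,2.72,0,0,0],[-4.1,2.8,0,0,0],[0,0,4,0,0],[0,0,4,0,0],[0,0,4,0,0],[0,0,0,0,0]])

```text
time: 5.4
eef_pos: [0.6184, 0.0044, 0.1342]
tcp_rot: [179.9, -0.3, -166.5]
contact_force: [0.4, -0.4, 0.7]
opening: 0.0855
finger_force: 0.0
```

```bash
python3 plan.py 618.7 6 28 193.9
python3 - <<'E'
from h import *
C=cam("wrist"); p,d=capture("wrist"); cv2.imwrite("pics/w1.png",p[...,::-1]); P=cloud("wrist",d,C)
m=(d>0)&(P[...,2]>.018)&(P[...,2]<.032)&(abs(P[...,0]-.63)<.1)&(abs(P[...,1]-.01)<.06)
k,l,s,c=cv2.connectedComponentsWithStats(m.astype(np.uint8))
for i in range(1,k):
    if s[i,4]>300: print(cv2.minAreaRect((P[l==i][:,:2]*1000).astype(np.float32)),np.median(P[l==i][:,2]))
E
```

```text
t 5.4 pose [618.4   4.4 134.2] [ 179.9    -0.26 -166.52] turn -0.4 cm [-0.07  0.14 10.62]
((628.5819091796875, 9.400114059448242), (82.76763153076172, 40.1574821472168), 14.403738021850586) 0.025539210193995198
```

View pics/w1.png

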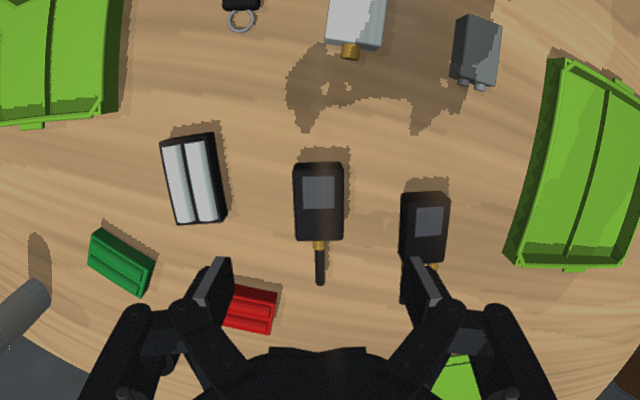

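The wrist view shows the one-antenna box at (318,203), centred between the fingers. The wrist cloud gives (618.5, 6.8), which agrees with the top view, so I'm descending.

Emit:
apply_moves(commands=[[-0.05,0.2,3,-0.4,0],[0,0,3,0,0],[0,0,3,0,0],[0,0,1.1,0,0],[0,0,0.5,0,0],[0,0,0,0,0]])

```text
time: 6.2
eef_pos: [0.6206, 0.0062, 0.0313]
tcp_rot: [-180.0, 0.1, -165.9]
contact_force: [0.7, -0.8, -0.1]
opening: 0.0851
finger_force: 0.0
```

Emit:
apply_moves(commands=[[0,0,0,0,1],[0,0,0,0,1],[0,0,0,0,1],[0,0,0,0,1],[0,0,0,0,1],[0,0,0,0,1],[0,0,0,0,1],[0,0,0,0,1]])

```text
time: 7.2
eef_pos: [0.6201, 0.0062, 0.0308]
tcp_rot: [-180.0, 0.0, -165.9]
contact_force: [-1.2, -1.0, 6.1]
opening: 0.0388
finger_force: 40.9
```

Emit:
apply_moves(commands=[[0,0,-1,0,1],[0,0,-2,0,1],[0,0,-3,0,1],[0,0,-4,0,1],[0,0,0,7.6,1],[0,0,0,0,1]])

```text
time: 7.95
eef_pos: [0.6199, 0.0063, 0.1309]
tcp_rot: [-180.0, 0.0, -173.5]
contact_force: [0.6, -0.5, -1.1]
opening: 0.0393
finger_force: 40.5
```

```bash
python3 plan.py 491 355.4 35 186.4
```

```text
t 7.95 pose [619.9   6.3 130.9] [-1.7999e+02  3.0000e-02 -1.7348e+02] turn 0.1 cm [ 8.92 36.13  9.59]
```

Emit:
apply_moves(commands=[[1,4,0,0,1],[1,4,0,0,1],[1,4,0,0,1],[1,4,0,0,1],[1,4,0,0,1],[1,4,0,0,1],[1,4,0,0,1],[1,4,0,0,1],[0.9,4.1,0,0,1],[0,0,0,0,1]])

```text
time: 9.2
eef_pos: [0.4893, 0.3569, 0.1298]
tcp_rot: [-180.0, -0.1, -173.2]
contact_force: [0.5, -0.9, -0.6]
opening: 0.0388
finger_force: 40.6
```

Emit:
apply_moves(commands=[[0,0,3,0,1],[0,0,3,0,1],[0,0,2,0,1],[0,0,1,0,1],[0,0,0.4,0,1],[0,0,0,0,1],[0,0,0,0,1]])

```text
time: 10.07
eef_pos: [0.491, 0.3551, 0.037]
tcp_rot: [180.0, 0.1, -173.5]
contact_force: [0.7, -0.4, -1.8]
opening: 0.039
finger_force: 40.6
```

Emit:
apply_moves(commands=[[0,0,0.2,0,1],[0,0,0.1,0,1],[0,0,0,0,1],[0,0,0,0,1]])

```text
time: 10.58
eef_pos: [0.4908, 0.355, 0.0338]
tcp_rot: [180.0, 0.0, -173.5]
contact_force: [-2.1, -0.3, 6.8]
opening: 0.0394
finger_force: 41.5
```

Emit:
apply_moves(commands=[[0,0,0,0,0.3],[0,0,0,0,0.3],[0,0,0,0,0.3],[0,0,0,0,0.3],[0,0,-2,0,0.3],[0,0,-4,0,0.3],[0,0,-4,0,0],[0,0,0,0,0]])

```text
time: 11.58
eef_pos: [0.492, 0.3557, 0.1361]
tcp_rot: [179.9, 0.3, -173.5]
contact_force: [0.9, -0.8, -0.0]
opening: 0.0852
finger_force: 0.0
```

```bash
python3 plan.py 463.5 100.3 130 185
python3 - <<'E'
from h import *
C=cam("wrist"); p,d=capture("wrist"); cv2.imwrite("pics/w2.png",p[...,::-1]); P=cloud("wrist",d,C)
m=(d>0)&(P[...,2]>.018)&(P[...,2]<.036)&(p.max(-1)<90)&(abs(P[...,0]-.5)<.1)&(abs(P[...,1]-.355)<.06)
q=P[m]; print(len(q),cv2.minAreaRect((q[:,:2]*1000).astype(np.float32)),np.percentile(q[:,2],[5,50,95]))
E
```

```text
t 11.57 pose [492.  355.7 136.1] [ 179.89    0.26 -173.51] turn 1.5 cm [  5.06 -25.19   0.61]
4467 ((476.92529296875, 376.1478271484375), (171.1570587158203, 91.69940185546875), 15.430495262145996) [0.02001681 0.02839209 0.02980239]
```

View pics/w2.png

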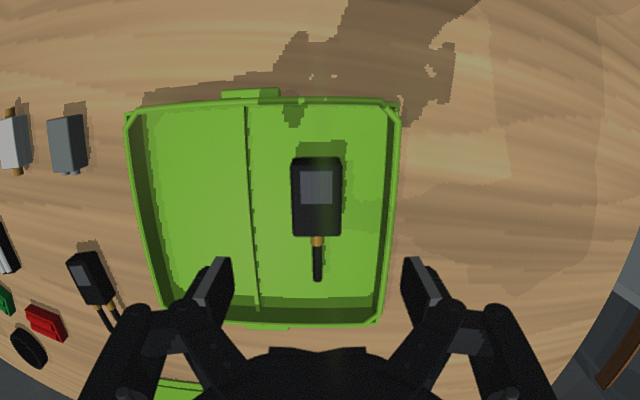

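The wrist view shows the transmitter flat at (316,195) in the wide half, with its top at about 28.5 mm as expected. The block battery is next.

Emit:
apply_moves(commands=[[0.7,-3.6,0,1.5,0],[0.7,-3.6,0,0,0],[0.7,-3.6,0,0,0],[0.7,-3.6,0,0,0],[0.7,-3.6,0,0,0],[0.7,-3.6,0,0,0],[0.8,-3.6,0,0,0],[0,0,0,0,0],[0,0,0,0,0]])

```text
time: 12.75
eef_pos: [0.4635, 0.0997, 0.1327]
tcp_rot: [180.0, -0.1, -175.0]
contact_force: [0.0, 0.4, -0.8]
opening: 0.0855
finger_force: 0.0
```

```bash
python3 - <<'E'
from h import *
C=cam("wrist"); p,d=capture("wrist"); P=cloud("wrist",d,C)
m=(d>0)&(P[...,2]>.018)&(P[...,2]<.032)&(abs(P[...,0]-.465)<.05)&(abs(P[...,1]-.1)<.04)
q=P[m]; print(len(q),cv2.minAreaRect((q[:,:2]*1000).astype(np.float32)),np.median(q[:,2]))
E
python3 plan.py 463.5 100.3 31 185
```

```text
2928 ((464.20220947265625, 102.44877624511719), (59.53413009643555, 33.965797424316406), 5.3218464851379395) 0.025403750040479466
t 12.8 pose [463.6 100.  132.8] [ 1.7999e+02 -4.0000e-02 -1.7499e+02] turn 0.0 cm [1.000e-02 3.000e-02 1.018e+01]
```

Emit:
apply_moves(commands=[[0.1,0.13,3,0,0],[0,0,3,0,0],[0,0,3,0,0],[0,0,1,0,0],[0,0,0.2,0,0],[0,0,0,0,0]])

```text
time: 13.55
eef_pos: [0.4632, 0.1009, 0.032]
tcp_rot: [180.0, 0.1, -175.0]
contact_force: [-0.3, 0.5, -0.7]
opening: 0.0851
finger_force: 0.0
```

Emit:
apply_moves(commands=[[0,0,0,0,1],[0,0,0,0,1],[0,0,0,0,1],[0,0,0,0,1],[0,0,0,0,1],[0,0,0,0,1],[0,0,0,0,1],[0,0,0,0,1]])

```text
time: 14.55
eef_pos: [0.4628, 0.1006, 0.0317]
tcp_rot: [-180.0, 0.0, -175.0]
contact_force: [-1.2, 0.1, 7.7]
opening: 0.033
finger_force: 40.0
```

Emit:
apply_moves(commands=[[0,0,-1,0,1],[0,0,-2,0,1],[0,0,-3,0,1],[0,0,-4,-1.4,1],[0,0,0,0,1],[0,0,0,0,1]])

```text
time: 15.3
eef_pos: [0.4624, 0.1006, 0.1311]
tcp_rot: [180.0, -0.0, -173.6]
contact_force: [0.0, -0.1, -2.5]
opening: 0.0332
finger_force: 40.3
```

```bash
python3 plan.py 528 249.9 35 186.4
```

```text
t 15.3 pose [462.4 100.6 131.1] [ 1.8000e+02 -1.0000e-02 -1.7363e+02] turn -0.0 cm [-8.18 14.1   9.61]
```

Emit:
apply_moves(commands=[[-1.6,2.8,0,0,1],[-1.6,2.8,0,0,1],[-1.6,2.8,0,0,1],[-1.6,2.8,0,0,1],[-1.7,2.9,0,0,1],[0,0,2,0,1],[0,0,3,0,1],[0,0,2.5,0,1],[0,0,1.5,0,1],[0,0,0,0,1]])

```text
time: 16.55
eef_pos: [0.5267, 0.2495, 0.0401]
tcp_rot: [-180.0, -0.1, -173.6]
contact_force: [-0.6, 0.2, -0.2]
opening: 0.033
finger_force: 40.3
```

Emit:
apply_moves(commands=[[0,0,0.3,0,1],[0,0,0.2,0,1],[0,0,0.1,0,1],[0,0,0,0,1],[0,0,0,0,1]])

```text
time: 17.18
eef_pos: [0.5275, 0.2498, 0.0354]
tcp_rot: [180.0, 0.0, -173.6]
contact_force: [0.3, -0.2, -1.2]
opening: 0.0332
finger_force: 40.3
```

Emit:
apply_moves(commands=[[0,0,0.1,0,1],[0,0,0,0,1],[0,0,0,0,1]])

```text
time: 17.55
eef_pos: [0.5275, 0.2498, 0.0347]
tcp_rot: [180.0, 0.0, -173.6]
contact_force: [-1.2, -0.4, 5.9]
opening: 0.0332
finger_force: 41.1
```

Emit:
apply_moves(commands=[[0,0,0,0,0.4],[0,0,0,0,0.4],[0,0,0,0,0.4],[0,0,0,0,0.4],[0,0,-2,0,0.4],[0,0,-4,0,0.4],[0,0,-4,0,0],[0,0,0,0,0],[0,0,0,0,0]])

```text
time: 18.68
eef_pos: [0.5272, 0.2497, 0.1337]
tcp_rot: [-180.0, -0.0, -173.6]
contact_force: [0.1, 0.3, -0.4]
opening: 0.0852
finger_force: 0.0
```

```bash
python3 - <<'E'
from h import *
C=cam("wrist"); p,d=capture("wrist"); cv2.imwrite("pics/w3.png",p[...,::-1]); P=cloud("wrist",d,C); pi=p.astype(int)
m=(d>0)&(P[...,2]>.018)&(P[...,2]<.036)&(pi[...,1]<pi[...,0]+25)&(abs(P[...,0]-.528)<.05)&(abs(P[...,1]-.25)<.04)
q=P[m]; print(len(q),cv2.minAreaRect((q[:,:2]*1000).astype(np.float32)),np.percentile(q[:,2],[10,50,90]))
E
python3 plan.py 622.5 101.4 132 196.6
```

```text
2913 ((529.3360595703125, 251.15882873535156), (59.6014518737793, 33.08646011352539), 7.2504754066467285) [0.02736651 0.02841591 0.02926441]
t 18.73 pose [527.  249.7 133.3] [-1.7999e+02 -8.0000e-02 -1.7361e+02] turn -10.2 cm [ -4.92 -16.94   0.13]
```

View pics/w3.png

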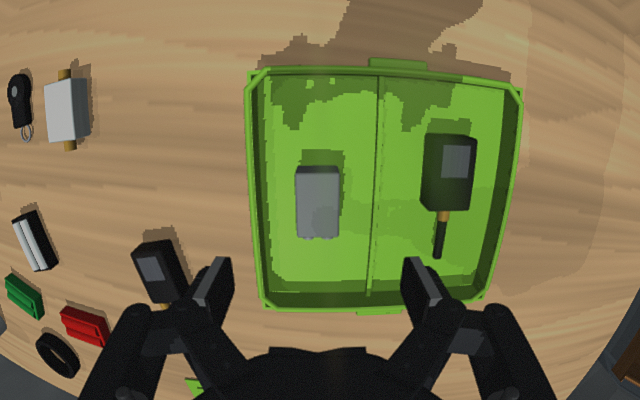

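The grey block is flat at (317,203) in the slim half with its top at 28.4 mm, and the transmitter is in the wide half at (448,172). The receiver is next.

Emit:
apply_moves(commands=[[0,0,0,-10.2,0],[-1,-3.4,0,0,0],[-1,-3.4,0,0,0],[-1,-3.4,0,0,0],[-1,-3.4,0,0,0],[-0.9,-3.3,0,0,0],[0,0,0,0,0],[0,0,0,0,0]])

```text
time: 19.73
eef_pos: [0.622, 0.1021, 0.1333]
tcp_rot: [180.0, -0.1, -163.4]
contact_force: [-0.3, 1.0, -0.3]
opening: 0.0858
finger_force: 0.0
```

```bash
python3 - <<'E'
from h import *
C=cam("wrist"); p,d=capture("wrist"); P=cloud("wrist",d,C)
m=(d>0)&(P[...,2]>.022)&(P[...,2]<.032)&(abs(P[...,0]-.63)<.07)&(abs(P[...,1]-.105)<.045)
q=P[m]; print(len(q),cv2.minAreaRect((q[:,:2]*1000).astype(np.float32)),np.median(q[:,2]))
E
python3 plan.py 622.5 101.4 31 196.6
```

```text
3719 ((621.5333862304688, 102.91087341308594), (61.42812728881836, 40.02558898925781), 16.620670318603516) 0.025553563735181993
t 19.77 pose [622.  102.4 133.6] [ 1.7997e+02 -7.0000e-02 -1.6338e+02] turn 0.0 cm [-0.02 -0.11 10.26]
```

Emit:
apply_moves(commands=[[0,0,3,0,0],[0,0,3,0,0],[0,0,3,0,0],[0,0,1,0,0],[0,0,0.2,0,0],[0,0,0,0,0]])

```text
time: 20.52
eef_pos: [0.6231, 0.1021, 0.0332]
tcp_rot: [-180.0, 0.1, -163.4]
contact_force: [0.1, -0.4, 0.3]
opening: 0.0854
finger_force: 0.0
```

Emit:
apply_moves(commands=[[0,0,0,0,1],[0,0,0,0,1],[0,0,0,0,1],[0,0,0,0,1],[0,0,0,0,1],[0,0,0,0,1],[0,0,0,0,1],[0,0,0,0,1]])

```text
time: 21.52
eef_pos: [0.6229, 0.1018, 0.0328]
tcp_rot: [-180.0, 0.0, -163.4]
contact_force: [-1.5, 0.4, 4.7]
opening: 0.0388
finger_force: 41.0
```

Emit:
apply_moves(commands=[[0,0,-1,0,1],[0,0,-2,0,1],[0,0,-3,0,1],[0,0,-4,6.8,1],[0,0,0,0,1],[0,0,0,0,1]])

```text
time: 22.28
eef_pos: [0.6224, 0.1018, 0.132]
tcp_rot: [180.0, -0.0, -170.1]
contact_force: [-0.1, 0.9, -2.0]
opening: 0.0391
finger_force: 40.7
```

```bash
python3 plan.py 512.5 -369 35 189.8
```

```text
t 22.27 pose [622.4 101.8 132. ] [ 1.8000e+02 -2.0000e-02 -1.7014e+02] turn 0.1 cm [ 18.84 -44.53   9.7 ]
```

Emit:
apply_moves(commands=[[1.7,-4,0,0,1],[1.7,-4,0,0,1],[1.7,-4,0,0,1],[1.7,-4,0,0,1],[1.7,-4,0,0,1],[1.7,-4,0,0,1],[1.7,-4,0,0,1],[1.7,-4,0,0,1],[1.7,-4,0,0,1],[1.7,-4,0,0,1]])

```text
time: 23.52
eef_pos: [0.5221, -0.3222, 0.131]
tcp_rot: [179.9, -0.1, -170.2]
contact_force: [1.5, -0.6, -1.4]
opening: 0.0386
finger_force: 40.7
```

Emit:
apply_moves(commands=[[1.8,-4.5,0,0,1],[0,0,0,0,1],[0,0,2.5,0,1],[0,0,3,0,1],[0,0,2.5,0,1],[0,0,1,0,1],[0,0,0,0,1],[0,0,0,0,1]])

```text
time: 24.52
eef_pos: [0.5135, -0.3688, 0.0431]
tcp_rot: [-180.0, 0.0, -170.2]
contact_force: [0.3, -0.7, -1.1]
opening: 0.0389
finger_force: 40.8
```

```bash
python3 plan.py 512.5 -369 35.8 189.8
```

```text
t 24.52 pose [ 513.5 -368.8   43.1] [-1.7995e+02  4.0000e-02 -1.7019e+02] turn 0.0 cm [ 0.1  -0.    0.73]
```

Emit:
apply_moves(commands=[[0,0,0.4,0,1],[0,0,0.2,0,1],[0,0,0.1,0,1],[0,0,0,0,1],[0,0,0,0,1]])

```text
time: 25.15
eef_pos: [0.513, -0.3687, 0.0358]
tcp_rot: [-180.0, 0.0, -170.2]
contact_force: [-1.7, 1.5, 6.5]
opening: 0.0389
finger_force: 41.7
```

Emit:
apply_moves(commands=[[0,0,0,0,0.3],[0,0,0,0,0.3],[0,0,0,0,0.3],[0,0,0,0,0.3],[0,0,-2,0,0.3],[0,0,-4,0,0.3],[0,0,-4,0,0],[0,0,0,0,0],[0,0,0,0,0]])

```text
time: 26.28
eef_pos: [0.5129, -0.3685, 0.1347]
tcp_rot: [180.0, -0.0, -170.2]
contact_force: [0.1, 0.1, -0.2]
opening: 0.0854
finger_force: 0.0
```

```bash
python3 - <<'E'
from h import *
C=cam("wrist"); p,d=capture("wrist"); cv2.imwrite("pics/w4.png",p[...,::-1]); P=cloud("wrist",d,C); pi=p.astype(int)
m=(d>0)&(P[...,2]>.022)&(P[...,2]<.036)&(pi[...,1]<pi[...,0]+25)&(abs(P[...,0]-.512)<.05)&(abs(P[...,1]+.369)<.04)
q=P[m]; print(len(q),cv2.minAreaRect((q[:,:2]*1000).astype(np.float32)),np.percentile(q[:,2],[10,50,90]))
E
python3 plan.py 627 -102.5 132 198
```

```text
3828 ((518.3048706054688, -366.5035095214844), (75.17018127441406, 39.801753997802734), 9.448161125183105) [0.02731377 0.02857095 0.02960301]
t 26.32 pose [ 512.7 -368.3  134.2] [ 1.7993e+02 -5.0000e-02 -1.7021e+02] turn -8.2 cm [-19.09  21.75   0.22]
```

View pics/w4.png

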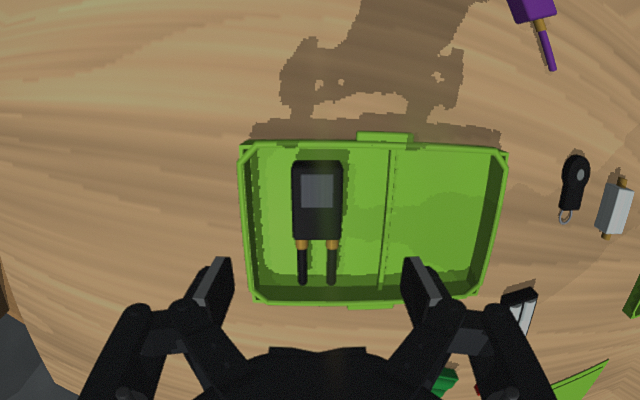

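The receiver is flat at (317,205) in the left compartment, which is the wider one, with its top at 28.6 mm. The twin pack is next.

Emit:
apply_moves(commands=[[0,0,0,-8.2,0],[-2.7,3.1,0,0,0],[-2.7,3.1,0,0,0],[-2.7,3.1,0,0,0],[-2.7,3.1,0,0,0],[-2.7,3.1,0,0,0],[-2.7,3.1,0,0,0],[-2.8,3.1,0,0,0],[0,0,0,0,0],[0,0,0,0,0]])

```text
time: 27.58
eef_pos: [0.6263, -0.1037, 0.1344]
tcp_rot: [180.0, -0.1, -162.0]
contact_force: [-0.4, -0.2, 0.4]
opening: 0.0852
finger_force: 0.0
```

```bash
python3 - <<'E'
from h import *
C=cam("wrist"); p,d=capture("wrist"); P=cloud("wrist",d,C)
m=(d>0)&(P[...,2]>.014)&(P[...,2]<.032)&(abs(P[...,0]-.627)<.055)&(abs(P[...,1]+.1025)<.05)
q=P[m]; print(len(q),cv2.minAreaRect((q[:,:2]*1000).astype(np.float32)),np.percentile(q[:,2],[5,50,95]))
E
python3 plan.py 627 -102.5 30 198
```

```text
5063 ((625.202880859375, -101.5408935546875), (75.54728698730469, 46.53376007080078), 18.478355407714844) [0.0185072  0.02224872 0.02486662]
t 27.62 pose [ 626.2 -104.2  134.6] [ 1.7997e+02 -6.0000e-02 -1.6204e+02] turn -0.0 cm [-0.12  0.14 10.46]
```

Emit:
apply_moves(commands=[[-0.05,0.2,3,0,0],[0,0,3,0,0],[0,0,3,0,0],[0,0,1.3,0,0],[0,0,0.5,0,0],[0,0,0,0,0],[0,0,0,0,0]])

```text
time: 28.5
eef_pos: [0.6271, -0.1017, 0.0282]
tcp_rot: [-180.0, 0.1, -162.0]
contact_force: [-0.2, 0.6, 0.2]
opening: 0.0851
finger_force: 0.0
```

Emit:
apply_moves(commands=[[0,0,0,0,1],[0,0,0,0,1],[0,0,0,0,1],[0,0,0,0,1],[0,0,0,0,1],[0,0,0,0,1],[0,0,0,0,1],[0,0,0,0,1]])

```text
time: 29.5
eef_pos: [0.6268, -0.1015, 0.0277]
tcp_rot: [-180.0, 0.0, -162.0]
contact_force: [-2.1, 1.1, 4.6]
opening: 0.045
finger_force: 41.7
```

Emit:
apply_moves(commands=[[0,0,-1,0,1],[0,0,-2,0,1],[0,0,-3,0,1],[0,0,-4,8.2,1],[0,0,0,0,1],[0,0,0,0,1]])

```text
time: 30.25
eef_pos: [0.6263, -0.1014, 0.1269]
tcp_rot: [180.0, -0.0, -170.1]
contact_force: [-1.0, 0.1, -1.2]
opening: 0.0452
finger_force: 41.4
```

```bash
python3 plan.py 518.4 -257.4 35 189.8
```

```text
t 30.25 pose [ 626.3 -101.4  126.9] [ 1.7998e+02 -3.0000e-02 -1.7013e+02] turn 0.1 cm [ 13.29 -13.53   9.19]
```

Emit:
apply_moves(commands=[[2.6,-2.7,0,0,1],[2.6,-2.7,0,0,1],[2.7,-2.7,0,0,1],[2.7,-2.7,0,0,1],[2.7,-2.7,0,0,1],[0,0,2.5,0,1],[0,0,3,0,1],[0,0,2.5,0,1],[0,0,0.9,0,1],[0,0,0,0,1]])

```text
time: 31.5
eef_pos: [0.5181, -0.2569, 0.0377]
tcp_rot: [179.9, -0.1, -170.2]
contact_force: [0.9, -1.0, -1.0]
opening: 0.0449
finger_force: 41.3
```

```bash
python3 plan.py 518.4 -257.4 30.7 189.8
```

```text
t 31.5 pose [ 518.1 -256.9   37.7] [ 1.7994e+02 -6.0000e-02 -1.7018e+02] turn 0.0 cm [-0.02 -0.06  0.7 ]
```

Emit:
apply_moves(commands=[[0,-0.05,0.4,0,1],[0,0,0.2,0,1],[0,0,0.1,0,1],[0,0,0,0,1],[0,0,0,0,1]])

```text
time: 32.12
eef_pos: [0.5186, -0.2577, 0.0314]
tcp_rot: [-180.0, 0.0, -170.2]
contact_force: [0.3, -0.5, -1.2]
opening: 0.0448
finger_force: 41.4
```

Emit:
apply_moves(commands=[[0,0,0.1,0,1],[0,0,0,0,1],[0,0,0,0,1]])

```text
time: 32.5
eef_pos: [0.5187, -0.2577, 0.0307]
tcp_rot: [-180.0, 0.0, -170.2]
contact_force: [-2.1, 0.5, 6.1]
opening: 0.0451
finger_force: 42.2
```

Emit:
apply_moves(commands=[[0,0,0,0,0.3],[0,0,0,0,0.3],[0,0,0,0,0.3],[0,0,0,0,0.3],[0,0,-2,0,0.3],[0,0,-4,0,0.3],[0,0,-4,0,0.3],[0,0,-4,0,0],[0,0,0,0,0],[0,0,0,0,0]])

```text
time: 33.75
eef_pos: [0.5184, -0.2575, 0.1696]
tcp_rot: [180.0, -0.0, -170.2]
contact_force: [-0.7, -0.6, 0.0]
opening: 0.0854
finger_force: 0.0
```

Run:
```python
from h import *
print(observe()["time"])
C=cam("wrist"); p,d=capture("wrist"); cv2.imwrite("pics/w5.png",p[...,::-1]); P=cloud("wrist",d,C); pi=p.astype(int)
m=(d>0)&(P[...,2]>.015)&(P[...,2]<.036)&(pi[...,1]<pi[...,0]+25)&(abs(P[...,0]-.518)<.05)&(abs(P[...,1]+.257)<.035)
q=P[m]; print(len(q),cv2.minAreaRect((q[:,:2]*1000).astype(np.float32)),np.percentile(q[:,2],[10,50,90]))
A=np.c_[q[:,:2],np.ones(len(q))]; print("plane tilt",np.linalg.lstsq(A,q[:,2],rcond=None)[0])
p,d=capture("top"); cv2.imwrite("pics/top_end.png",cv2.resize(p[60:330,120:520,::-1],(800,540)))
```

```text
33.75
4031 ((516.6454467773438, -256.82427978515625), (75.48978424072266, 45.79921340942383), 9.715341567993164) [0.02200501 0.02536389 0.02758933]
plane tilt [ 0.01831207 -0.00171937  0.01505837]
```

View pics/w5.png

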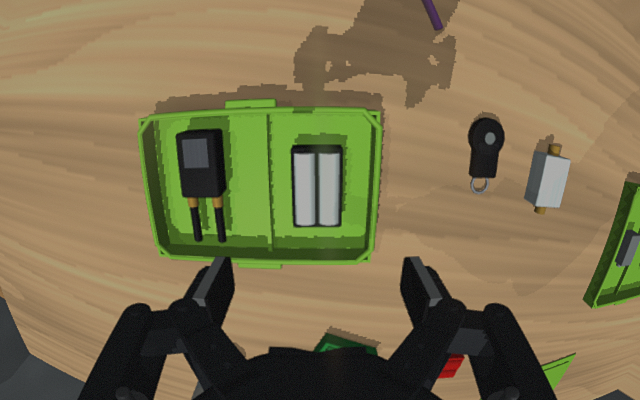

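View pics/top_end.png

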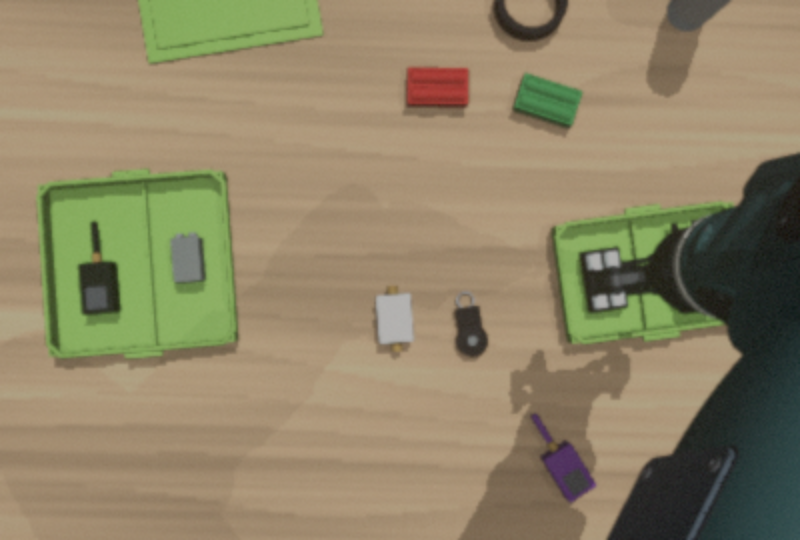

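In the wrist view, the twin pack is flat at (316,187) in the slim half and the receiver is at (202,165) in the wide half. In the top view, the transmitter (98,287) and block (187,258) are in the square tub. The filter box (394,319) and fob (469,330) haven't moved.

```bash
python3 -c "
from rig import *
print(finish_job())"
```

```text
the job is handed in; nothing more can be done
None
```

Both field kits are made up and handed in: all four items lie flat and released in their proper compartments, the filter box and key fob are where they were, and the job took about 34 s of the 136 s allowed; `finish_job` returned no verdict.

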